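Try the grinder's pull switch in the knife-maker's workshop

TASK

Check the belt grinder's switch: pull the red knob straight up until it clicks out into its on position and let go of it completely, so that it stays on by itself for about two seconds. Then push the red knob back in, fully home. Leave the yellow and the green knob as they are.

Things in the scene. Friction and masses are not known exactly. Their poses are not given: they have to be found in the camera images.
- grinder_knob (a joint): travel of the red push-pull knob, in m: 0 = pushed in (off, its start), 0.020 = pulled straight up (on). A click spring holds it at either end: it takes 6 to 7 N to start it from an end, falling to about 1 N at mid travel (0.010), beyond which it snaps to the other end and stays.
- grinder_cap (a point): middle of the red knob's cap; z up, along the pull; moves with the knob. Cap: round upright plastic cylinder 38 mm across, 32 mm tall (16 mm above and below this point), on a 14 mm stem. When in, its underside is 24 mm above the flat top of its fixed grey box (90 mm in this point's x, 84 mm in y); this point is 120 mm above the bench when in, 140 mm when out.
- extractor_knob (a joint): travel of the yellow knob (dust extractor), in m, same shape and action; starts pulled out at 0.020 (on) and must stay out. The three equal boxes stand on a plank in a row along the y axis of the red cap's point, 115 mm from knob to knob; which colour is where varies.
- lamp_knob (a joint): travel of the green knob (lamp), in m, same shape and action; starts pushed in at 0 (off) and must stay in. Loose things on the bench (steel block, cup, screwdriver) are lower than 100 mm and stand clear of the plank.

How it is judged:
On the way:
1. the red knob is out in its on position (at least 16 mm) with nothing of the robot touching it, for 1 s (value of joint grinder_knob above 0.016 m and contact force between grinder_knob and the arm below 0.1 N and contact force between grinder_knob and the fingers below 0.1 N), for 1 s.
At the end, for the whole second after the job is handed in: the red knob is pushed in, within 4 mm of fully home; the yellow knob is still out (at least 16 mm) and the green knob still in (within 4 mm) (value of joint each of grinder_knob, lamp_knob below 0.004 m and value of joint extractor_knob above 0.016 m); the robot touches nothing.
It fails at once if the yellow knob is pushed in by more than 8 mm (value of joint extractor_knob below 0.012 m).
It fails at once if the green knob is pulled out by more than 8 mm (value of joint lamp_knob above 0.008 m).
It also fails if it takes over 40 s, if anything falls off the work surface, if the arm or the gripper's body presses on something with over 40 N, if the wrist force passes 120 N, or if a joint passes its speed limit or range.

ROBOT

A 6-joint arm with a two-finger parallel gripper is mounted at the origin on the work surface. World frame = base frame: x ahead of the robot, y to its left, z up, the work surface at z = 0. Lengths are in m, angles in rad, forces in N, time in s.
With the tool pointing down it reaches from about 0.225 to 0.875 m from the base axis. Payload 3.4 kg.
Tool frame: the origin (TCP) lies on the centre line of the jaws, within the pads' length; the fingertips stand 22 mm ahead of it and the grasp point (between the pads) lies 3 mm ahead of it; z points along the fingers, y is the line along which they close (so a half turn about z gives the same grasp; the last joint's range is limited). The gripper opens to 85 mm and grips with 20 to 120 N. Pads are 22 mm wide; open, the fingers measure 114 mm over their backs; the gripper's body (76 mm by 85 mm) begins 54 mm behind the grasp point. The pads swing forward as they close: fully open they stand 13 mm farther back than shut.
Start: joints at [-1.257, 0.276, 1.505, -0, 1.361, -0.121], TCP at [0.242, -0.522, 0.253] pointing down, gripper open.
Joint ranges: [-2.89, 2.89], [-0.75, 2.08], [0.22, 2.7], [-1.18, 4.32], [0.11, 2.71], [-2.7, 2.7]. Speed limits (rad/s): [2.57, 2.57, 3.14, 3.14, 3.14, 3.14].

INTERFACE

Orientations are given as a unit quaternion [w, x, y, z].
In Python, from rig import manip gives the robot as it stands.
- The arm moves only by the shell command python3 steer.py FILE [OPENING] [FORCE], which reads ROWS from the file FILE. ROWS is a JSON list of rows, 1 to 5 of them, each of 4 numbers: dx, dy, dz in m, then a turn about the tool's z in rad; each row shifts and turns the commanded pose from where the row before left it, along the tool's axes as they then stand; what a row does not reach is not made up. A row lasts 1/12 s, in which the tool goes at most 0.0417 m and 0.125 rad, less where a joint would pass 70% of its speed; a pose out of reach is approached as far as the arm can. OPENING is the finger opening in m, set as the command begins (- or left out keeps the last). The fingers move at their own pace and stop on an object; FORCE is the grip in N (left out, the last holds). Time passes only in rows, so rows that do not move let the fingers close. It prints the time, the measured TCP pose, the force, the opening and the grip force at its end. Input that does not fit is refused with a message, and nothing moves.
- manip.get_state(): the state, without advancing time (a new reading comes with each control period).
- manip.get_image(name): name is "scene" or "top"; returns a dict with "img" (384x512x3 uint8, red, green, blue), "camera_matrix" (3x3 intrinsics, pixels), "T" (4x4, takes a point from camera to world coordinates). Camera axes: x right, y down, z forward; pixel columns grow to the right and rows downward; lengths in m; the calibration is good to about 2 mm. A picture is of the moment at which its call begins. There is no depth.
- manip.sign_off(): hands the job in; it is judged then, once.
The state is a dict: "clock": time; "qpos": joint angles; "qd": joint speeds; "effort": joint torques, N m; "position": TCP position; "ee_rot": TCP orientation; "contact_force": force on the tool from outside, world axes, zero at the start; "moment": the same for the moment, N m; "width": finger opening in m; "gripper_force": force on a finger pad.
Only numpy, scipy, OpenCV 4.12 (cv2) and the standard library are available. Lean on these libraries where they do the work, as an engineer would, in place of code of your own. Each camera call takes 0.05 s, during which the arm holds its last target. There are 200 camera calls.

## Working session

There is one attempt and no reset: what is moved stays moved. The work goes in short steps, Python scripts to look and compute and a shell command to move; the robot and the scene stay as the last step left them, time stands still between calls to the robot, and variables do not carry over. Pictures are saved under pics/ and viewed, at most 10 in all, crops included, and the job is handed in when it is done.

```bash
ls; mkdir -p pics
python3 - <<'E'
from rig import manip
import cv2,numpy as np
for n in("scene","top"):
    d=manip.get_image(n); cv2.imwrite(f"pics/{n}0.png",d["img"][:,:,::-1]); np.savez(f"{n}0.npz",**d)
    print(n,d["camera_matrix"].round(1).tolist(),d["T"].round(3).tolist())
print(manip.get_state())
E
```

```text
pics
rig.py
steer.py
scene [[482.6, 0.0, 260.8], [0.0, 482.6, 186.7], [0.0, 0.0, 1.0]] [[-0.259, 0.807, -0.531, 1.131], [0.966, 0.219, -0.139, 0.182], [0.005, -0.549, -0.836, 1.001], [0.0, 0.0, 0.0, 1.0]]
top [[451.1, 0.0, 254.7], [0.0, 451.1, 194.7], [0.0, 0.0, 1.0]] [[-0.013, -0.985, 0.173, 0.425], [-1.0, 0.01, -0.018, 0.058], [0.016, -0.173, -0.985, 0.941], [0.0, 0.0, 0.0, 1.0]]
{'clock': 0.1, 'qpos': array([-1.25698710e+00,  2.76510115e-01,  1.50603930e+00,  4.23307725e-06,
        1.36069049e+00, -1.20992921e-01]), 'qd': array([-9.94582249e-05, -2.66711480e-03, -6.72694949e-04, -1.62111720e-03,
        3.88079961e-04,  9.77048259e-04]), 'effort': array([ 8.55718863e-04, -4.17699945e+01, -2.46405977e+01, -3.45263279e-04,
        5.79659725e-03,  1.18764228e-05]), 'position': array([ 0.24206819, -0.52106763,  0.25252546]), 'ee_rot': array([-8.20001612e-04,  9.76461080e-01,  2.15692099e-01, -7.72213971e-05]), 'contact_force': array([-0.4035051 , -0.05680791,  0.20635892]), 'moment': array([-0.02255581, -0.00421559,  0.02567246]), 'gripper_force': 0.0, 'width': 0.0856173225806473}
```

View pics/scene0.png

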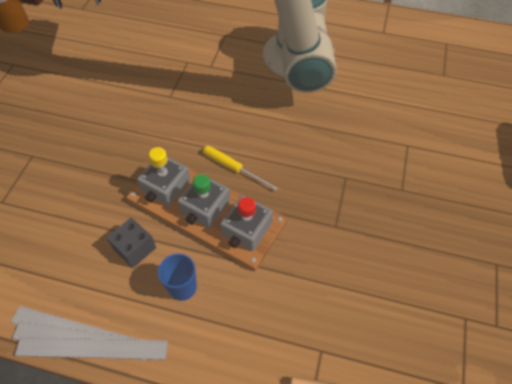

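View pics/top0.png

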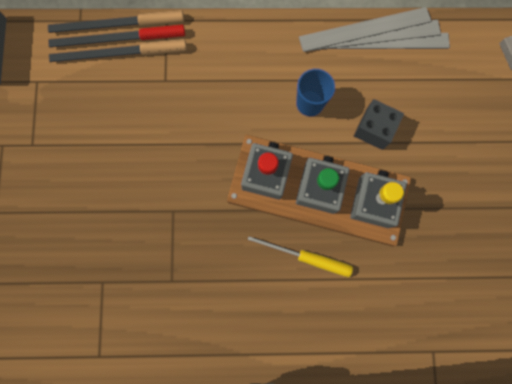

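The scene view shows the red knob at (247,207), green at (202,184) and yellow at (158,156). In the top view they are at (268,162), (328,178) and (391,193). Red is at the end of the row. I'll triangulate the caps next.

```bash
cat > h.py <<'E'
import numpy as np,cv2
HUE={"red":[(0,6),(174,180)],"green":[(60,85)],"yellow":[(22,32)]}
def blob(d,c,near=None):
    h=cv2.cvtColor(d["img"],cv2.COLOR_RGB2HSV)
    m=sum(cv2.inRange(h,(a,150,70),(b,255,255)) for a,b in HUE[c])
    n,_,st,ce=cv2.connectedComponentsWithStats(m)
    i=min((i for i in range(1,n) if st[i,4]>60),key=lambda i:np.hypot(*(ce[i]-near)))
    return ce[i],st[i]
def ray(d,p):
    r=d["T"][:3,:3]@np.linalg.solve(d["camera_matrix"],[*p,1]); return d["T"][:3,3],r/np.linalg.norm(r)
def onplane(d,p,z):
    o,r=ray(d,p); return o+r*(z-o[2])/r[2]
def tri(a,b):
    (o1,r1),(o2,r2)=a,b
    s=np.linalg.lstsq(np.c_[r1,-r2],o2-o1,rcond=None)[0]
    p,q=o1+r1*s[0],o2+r2*s[1]; return (p+q)/2,np.linalg.norm(p-q)
def proj(d,p):
    c=np.linalg.inv(d["T"])@[*p,1]; u=d["camera_matrix"]@c[:3]; return u[:2]/u[2]
E
python3 - <<'E'
from h import *
S,T=np.load("scene0.npz"),np.load("top0.npz"); P={}
for c,a,b in(("red",(247,207),(268,162)),("green",(202,184),(328,178)),("yellow",(158,156),(391,193))):
    ps,ss=blob(S,c,a);pt,st=blob(T,c,b)
    p,g=tri(ray(S,ps),ray(T,pt));P[c]=p
    z=.14 if c=="yellow" else .12
    print(c,ps.round(1),ss,pt.round(1),st,"tri",p.round(4),"gap",g.round(4),"top on plane",onplane(T,pt,z+.012).round(4)[:2],"scene",onplane(S,ps,z+.006).round(4)[:2])
r,y=P["red"],P["yellow"]
v=y-r;print(np.linalg.norm(v[:2])/2,np.degrees(np.arctan2(v[1],v[0])))
E
```

```text
red [246.3 206.4] [238 197  18  20 284] [267.6 163. ] [258 153  21  21 353] tri [0.6284 0.0189 0.1215] gap 0.0012 top on plane [0.6259 0.0188] scene [0.6309 0.0204]Traceback (most recent call last):
  File "<stdin>", line 4, in <module>
  File "h.py", line 7, in blob
    i=min((i for i in range(1,n) if st[i,4]>60),key=lambda i:np.hypot(*(ce[i]-near)))
ValueError: min() iterable argument is empty
```

```bash
sed -i 's/(60,85)/(50,90)/; s/(22,32)/(20,34)/; s/(a,150,70)/(a,130,50)/' h.py
python3 - <<'E'
from h import *
S,T=np.load("scene0.npz"),np.load("top0.npz"); P={}
for c,a,b in(("red",(247,207),(268,162)),("green",(202,184),(328,178)),("yellow",(158,156),(391,193))):
    ps,ss=blob(S,c,a);pt,st=blob(T,c,b)
    p,g=tri(ray(S,ps),ray(T,pt));P[c]=p
    z=.14 if c=="yellow" else .12
    print(c,ps.round(1),ss,pt.round(1),st,"tri",p.round(4),"gap",g.round(4),"top on plane",onplane(T,pt,z+.012).round(4)[:2],"scene",onplane(S,ps,z+.006).round(4)[:2])
r,y=P["red"],P["yellow"]
v=y-r;print(np.linalg.norm(v[:2])/2,np.degrees(np.arctan2(v[1],v[0])))
from rig import manip
from scipy.spatial.transform import Rotation as R
s=manip.get_state();print(R.from_quat(np.roll(s["ee_rot"],-1)).as_matrix().round(3))
E
```

```text
red [246.3 206.6] [238 197  18  20 303] [267.7 162.9] [258 152  21  22 370] tri [0.6286 0.0188 0.1211] gap 0.0012 top on plane [0.6261 0.0187] scene [0.6314 0.0203]
green [201.8 182.1] [195 176  14  14 146] [327.7 178.6] [318 169  21  20 342] tri [ 0.5967 -0.0915  0.1255] gap 0.0017 top on plane [ 0.5955 -0.0911] scene [ 0.597  -0.0904]
yellow [157.6 156.4] [148 147  19  20 309] [391.3 192.5] [379 182  26  22 432] tri [ 0.5666 -0.2032  0.1408] gap 0.0012 top on plane [ 0.5648 -0.2002] scene [ 0.5701 -0.2003]
0.1152776787423471 -105.60530159329421
[[ 0.907  0.421 -0.001]
 [ 0.421 -0.907  0.002]
 [ 0.    -0.002 -1.   ]]
```

Red cap is at about (0.6285, 0.019, 0.121). Its height matches the 0.120 given, and the spacing measures 115.3 mm against 115. Next I'll move above it in the tool's axes, then turn −0.864 rad so the jaws close across the row.

```bash
echo '[[0.034, -0.0193, 0, 0], [0.034, -0.0193, 0, 0], [0.034, -0.0193, 0, 0], [0.034, -0.0193, 0, 0], [0.034, -0.0193, 0, 0]]' > next.json && python3 steer.py next.json 0.085 40
echo '[[0.034, -0.0193, 0, 0], [0.034, -0.0193, 0, 0], [0.034, -0.0193, 0, 0], [0.034, -0.0193, 0, 0], [0.034, -0.0193, 0, 0]]' > next.json && python3 steer.py next.json
echo '[[0.034, -0.0193, 0, 0], [0.034, -0.0193, 0, 0], [0.034, -0.0193, 0, 0], [0.034, -0.0193, 0, 0], [0.034, -0.0193, 0, 0]]' > next.json && python3 steer.py next.json
echo '[[0.034, -0.0193, 0, 0], [0.034, -0.0193, 0, 0], [0, 0, 0, -0.12], [0, 0, 0, -0.12], [0, 0, 0, -0.12]]' > next.json && python3 steer.py next.json
echo '[[0, 0, 0, -0.12], [0, 0, 0, -0.12], [0, 0, 0, -0.12], [0, 0, 0, -0.12], [0, 0, 0, -0.024]]' > next.json && python3 steer.py next.json
python3 - <<'E'
from rig import manip
import numpy as np
from scipy.spatial.transform import Rotation as R
s=manip.get_state();M=R.from_quat(np.roll(s["ee_rot"],-1)).as_matrix()
print(s["clock"],s["qpos"].round(2),M.round(3).tolist(),s["position"].round(4),"tool delta",(M.T@(np.array([.6285,.019,.123])-s["position"])).round(4),np.degrees(np.arctan2(M[1,1],M[0,1])))
E
```

```text
clock: 0.52
position: [0.3562, -0.3607, 0.2529]
ee_rot: [-0.0, 0.977, 0.215, -0.0]
contact_force: [1.3, 0.4, -0.1]
width: 0.0846
gripper_force: 0.0
clock: 0.93
position: [0.4698, -0.2014, 0.2531]
ee_rot: [-0.0, 0.976, 0.216, -0.0]
contact_force: [-0.0, -0.3, -0.6]
width: 0.0852
gripper_force: 0.0
clock: 1.35
position: [0.5833, -0.0422, 0.2529]
ee_rot: [-0.0, 0.976, 0.216, -0.0]
contact_force: [0.7, -1.5, 0.3]
width: 0.0849
gripper_force: 0.0
clock: 1.77
position: [0.6283, 0.0206, 0.2522]
ee_rot: [-0.0, 0.921, 0.391, -0.001]
contact_force: [-0.5, -0.1, 0.7]
width: 0.0852
gripper_force: 0.0
clock: 2.18
position: [0.628, 0.0196, 0.2527]
ee_rot: [-0.0, 0.796, 0.606, -0.0]
contact_force: [0.6, 0.4, -1.2]
width: 0.085
gripper_force: 0.0
2.1833 [-0.08  0.36  1.39 -0.    1.4   0.19] [[0.266, 0.964, -0.001], [0.964, -0.266, -0.0], [-0.0, -0.001, -1.0]] [0.628  0.0196 0.2527] tool delta [-0.0003  0.0008  0.1297] -15.413941871029532
```

```bash
echo '[[0, 0.0008, 0.03, 0], [0, 0, 0.03, 0], [0, 0, 0.03, 0], [0, 0, 0.025, 0], [0, 0, 0.014, 0]]' > next.json && python3 steer.py next.json
python3 - <<'E'
from rig import manip
import cv2,numpy as np
I=[cv2.resize(manip.get_image(n)["img"][y:y+150,x:x+180],None,fx=2.2,fy=2.2)[:,:,::-1] for n,x,y in(("scene",150,110),("top",200,90))]
cv2.imwrite("pics/a.png",np.hstack(I))
E
```

```text
clock: 2.6
position: [0.6268, 0.0194, 0.1206]
ee_rot: [-0.002, 0.797, 0.604, -0.002]
contact_force: [-0.0, 0.5, 0.0]
width: 0.085
gripper_force: 0.0
```

View pics/a.png

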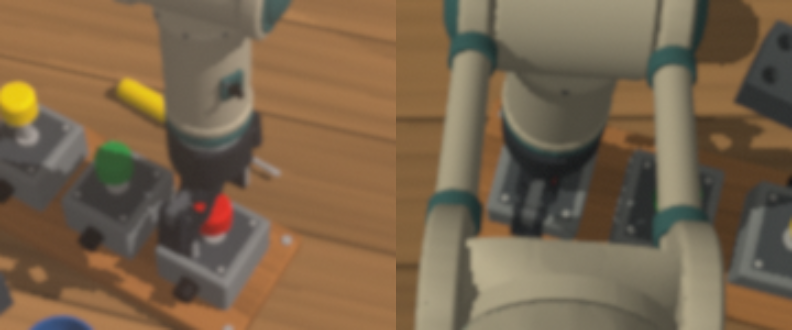

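The crops show the open fingers either side of the red cap (at about (215,215) in the left crop). Nothing is touching it and green is clear. Now I'll close.

```bash
echo '[[0, 0, 0, 0], [0, 0, 0, 0], [0, 0, 0, 0], [0, 0, 0, 0], [0, 0, 0, 0]]' > next.json && python3 steer.py next.json 0.02 40;echo '[[0, 0, 0, 0], [0, 0, 0, 0], [0, 0, 0, 0]]' > next.json && python3 steer.py next.json
```

```text
clock: 3.12
position: [0.6281, 0.0197, 0.1261]
ee_rot: [-0.0, 0.797, 0.605, -0.0]
contact_force: [-4.4, 0.7, 6.2]
width: 0.0371
gripper_force: 40.0
clock: 3.37
position: [0.6281, 0.0197, 0.1261]
ee_rot: [-0.0, 0.797, 0.605, -0.0]
contact_force: [-3.5, 0.8, 5.3]
width: 0.0371
gripper_force: 40.0
```

```bash
echo '[[0, 0, -0.004, 0], [0, 0, -0.004, 0], [0, 0, -0.004, 0], [0, 0, -0.004, 0], [0, 0, -0.004, 0]]' > next.json && python3 steer.py next.json;echo '[[0, 0, -0.001, 0], [0, 0, 0, 0], [0, 0, 0, 0]]' > next.json && python3 steer.py next.json
```

```text
clock: 3.78
position: [0.6281, 0.0197, 0.1451]
ee_rot: [-0.001, 0.796, 0.605, -0.001]
contact_force: [-5.2, 2.3, 2.1]
width: 0.037
gripper_force: 41.6
clock: 4.03
position: [0.6282, 0.0197, 0.1462]
ee_rot: [-0.001, 0.796, 0.605, -0.0]
contact_force: [-5.5, 2.9, 2.7]
width: 0.0367
gripper_force: 42.2
```

```bash
echo '[[0, 0, 0, 0], [0, 0, 0, 0], [0, 0, 0, 0], [0, 0, 0, 0], [0, 0, 0, 0]]' > next.json && python3 steer.py next.json 0.085; echo '[[0, 0, -0.02, 0], [0, 0, -0.02, 0], [0, 0, -0.02, 0], [0, 0, 0, 0], [0, 0, 0, 0]]' > next.json && python3 steer.py next.json
python3 - <<'E'
from rig import manip
from h import *
d=manip.get_image("scene"); cv2.imwrite("pics/b.png",cv2.resize(d["img"][110:260,130:310],None,fx=3,fy=3)[:,:,::-1])
p,s=blob(d,"red",(247,200)); print(p,s,[proj(d,(.6285,.019,z)).round(1).tolist() for z in(.12,.14)])
E
```

```text
clock: 4.45
position: [0.6297, 0.019, 0.1457]
ee_rot: [0.001, 0.796, 0.605, 0.0]
contact_force: [-0.4, -0.2, 0.0]
width: 0.0849
gripper_force: 0.0
clock: 4.87
position: [0.6299, 0.0191, 0.2065]
ee_rot: [0.001, 0.796, 0.605, 0.001]
contact_force: [0.5, -0.0, 0.0]
width: 0.0852
gripper_force: 0.0
[246.34782609 201.48494983] [238 192  18  21 299] [[246.1, 206.8], [245.9, 201.9]]
```

View pics/b.png

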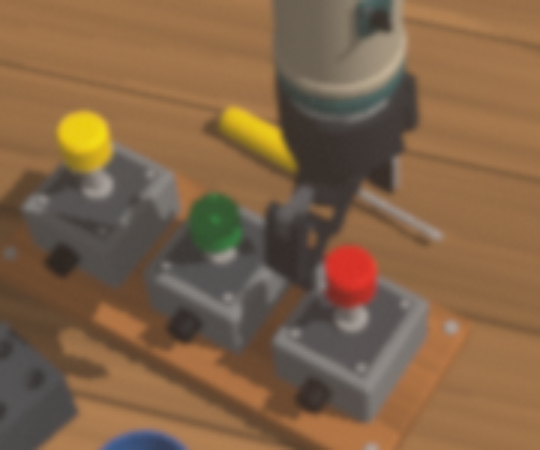

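Red is out: its blob is at (246.3, 201.5) and the prediction for z = 0.140 is (245.9, 201.9). Yellow is still up, green is still down, and the fingers are clear. I'll wait about 2 s with the fingers closing above it.

```bash
for a in 1 2 3 4 5; do echo '[[0, 0, 0, 0], [0, 0, 0, 0], [0, 0, 0, 0], [0, 0, 0, 0], [0, 0, 0, 0]]' > next.json && python3 steer.py next.json 0 20; done | tail -6
echo '[[0, 0, 0.01, 0], [0, 0, 0.01, 0], [0, 0, 0.006, 0], [0, 0, 0.004, 0], [0, 0, 0.004, 0]]' > next.json && python3 steer.py next.json
echo '[[0, 0, 0.004, 0], [0, 0, 0.004, 0], [0, 0, 0.004, 0], [0, 0, 0, 0], [0, 0, 0, 0]]' > next.json && python3 steer.py next.json
```

```text
clock: 7.0
position: [0.629, 0.0193, 0.2053]
ee_rot: [0.0, 0.796, 0.605, -0.0]
contact_force: [-0.6, 0.8, 1.0]
width: 0.0002
gripper_force: 0.0
clock: 7.42
position: [0.6282, 0.0194, 0.1707]
ee_rot: [-0.001, 0.796, 0.605, -0.001]
contact_force: [-1.8, 0.3, 2.3]
width: 0.0002
gripper_force: 1.3
clock: 7.83
position: [0.629, 0.0193, 0.1589]
ee_rot: [-0.0, 0.796, 0.605, -0.0]
contact_force: [0.1, -0.4, 0.7]
width: 0.0003
gripper_force: 0.0
```

```bash
echo '[[0, 0, 0.002, 0], [0, 0, 0.001, 0], [0, 0, 0, 0]]' > next.json && python3 steer.py next.json
echo '[[0, 0, -0.02, 0], [0, 0, -0.03, 0], [0, 0, -0.03, 0], [0, 0, 0, 0], [0, 0, 0, 0]]' > next.json && python3 steer.py next.json
python3 - <<'E'
from rig import manip
from h import *
d=manip.get_image("scene"); cv2.imwrite("pics/c.png",cv2.resize(d["img"][110:260,130:310],None,fx=3,fy=3)[:,:,::-1])
for c,a in(("red",(247,205)),("green",(202,184)),("yellow",(158,156))): print(c,*blob(d,c,a))
E
```

```text
clock: 8.08
position: [0.6294, 0.0193, 0.158]
ee_rot: [0.001, 0.796, 0.605, 0.001]
contact_force: [-1.2, 0.3, 7.4]
width: -0.0001
gripper_force: 3.6
clock: 8.5
position: [0.6302, 0.0192, 0.2386]
ee_rot: [0.002, 0.796, 0.605, 0.002]
contact_force: [-0.4, 0.2, -0.9]
width: 0.0
gripper_force: 0.0
red [246.32333333 206.56      ] [238 197  18  20 300]Traceback (most recent call last):
  File "<stdin>", line 4, in <module>
  File "h.py", line 7, in blob
    i=min((i for i in range(1,n) if st[i,4]>60),key=lambda i:np.hypot(*(ce[i]-near)))
ValueError: min() iterable argument is empty
```

View pics/c.png

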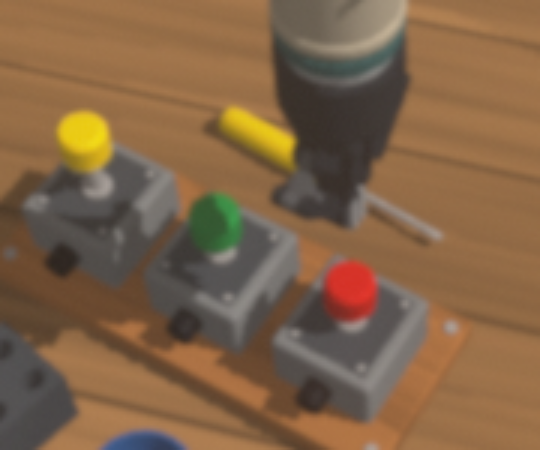

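Red is back at (246.3, 206.6), the same as its start. Yellow is still out at crop (84,140), green is still in at crop (215,222), and the gripper is clear.

```bash
python3 -c "
from rig import manip
print(manip.sign_off())"
```

```text
the job is handed in; nothing more can be done
None
```

The red knob was pulled on, held by itself untouched for over 2 s, then pushed fully home; yellow stayed out and green stayed in, and the job is handed in (sign-off gave no verdict).

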